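# Tip the torch out of its carton

### The arm

A 6-joint arm with a two-finger parallel gripper is mounted at the origin on the work surface. World frame = base frame: x ahead of the robot, y to its left, z up, the work surface at z = 0. Lengths are in m, angles in rad, forces in N, time in s.
With the tool pointing down it reaches from about 0.375 to 0.9 m from the base axis. Payload 3.1 kg.
Tool frame: the origin (TCP) lies on the front face of the gripper's body, between the roots of the fingers; the fingertips stand 73 mm ahead of it and the grasp point (between the pads) lies 54 mm ahead of it (manip.tips_ahead is the distance from the TCP to the fingertips, in m); z points along the fingers, y is the line along which they close (so a half turn about z gives the same grasp; the last joint's range is limited). The gripper opens to 85 mm and grips with 20 to 120 N. Pads are 22 mm wide; open, the fingers measure 114 mm over their backs; the gripper's body (76 mm by 85 mm) begins 54 mm behind the grasp point. The pads swing forward as they close: fully open they stand 13 mm farther back than shut.
Start: joints at [-1.319, 0.527, 1.433, -0, 1.181, -0.178], TCP at [0.26, -0.568, 0.304] pointing down, gripper open.
Joint ranges: [-3.08, 3.08], [-0.75, 2.2], [0.22, 2.44], [-1.43, 4.57], [0, 2.65], [-2.85, 2.85]. Speed limits (rad/s): [2.79, 2.79, 3.14, 3.14, 3.14, 3.14].

### API

Orientations are given as a unit quaternion [x, y, z, w].
In Python, from station import sense, eyes, workorder, manip gives the robot as it stands.
- The arm moves only by the shell command python3 -m inch 'ROWS' [OPENING] [FORCE]. ROWS is JSON, a list of rows, each an object of numbers: "dx", "dy", "dz": the shift along the tool's x, y, z in cm; "wx", "wy", "wz": the turn, a rotation vector about the tool's x, y, z in degrees. In form: [{"dx": .., "dy": .., "dz": .., "wx": .., "wy": .., "wz": ..}, ...]. A call has 1 to 10 rows; each row shifts and turns the commanded pose from where the row before left it, along the tool's axes as they then stand; what a row does not reach is not made up. A row lasts 1/8 s, in which the tool goes at most 62.5 mm and 10.7 degrees, less where a joint would pass 70% of its speed; a pose out of reach is approached as far as the arm can. A call with a gripper value outside its range is refused whole. OPENING is the opening, from 0 (shut) to 1 (fully open), set as the call begins (- or left out, the last holds). The fingers move at their own pace and stop on an object; FORCE is the grip in N (left out, the last holds). Time passes only in rows, so rows that do not move let the fingers close. It gives the time, the measured TCP pose, the force, the opening and the grip force at its end, in the units of the state.
- sense(): the state, without advancing time (a new reading comes with each control period).
- eyes.snapshot(name): name is "scene" or "top" or "wrist"; returns the picture (420x560x3 uint8, red, green, blue); there is no depth.
- eyes.camera_params(name): a dict with "fx", "fy", "cx", "cy" (pixels), "rvec" (rotation vector, rad) and "tvec" (3), from world to camera coordinates, as OpenCV has them. Camera axes: x right, y down, z forward; pixel columns grow to the right and rows downward; lengths in m; the calibration is good to about 2 mm. The wrist camera is an equidistant fisheye: a pixel r from the principal point sees the ray r / f radians off the axis. A picture is of the moment at which its call begins: read the wrist's pose just before it. camera_params takes no time and is no camera call; for the wrist camera it gives the pose at the moment of the call.
- workorder.sign_off(): hands the job in; it is judged then, once.
The state is a dict: "t": time; "q": joint angles; "qd": joint speeds; "tau": joint torques, N m; "tcp_pos": TCP position; "tool_rot": TCP orientation; "force": force on the tool from outside, world axes, zero at the start; "ft_torque": the same for the moment, N m; "finger_gap": opening from 0.0 (shut) to 1.0 (fully open); "gripper_force": force on a finger pad.
Only numpy, scipy, OpenCV 4.12 (cv2) and the standard library are available. Lean on these libraries where they do the work, as an engineer would, in place of code of your own. Each camera call takes 0.05 s, during which the arm holds its last target. There are 200 camera calls.

### The job

At the returns bench a torch sits deep inside a long cardboard carton that is open at one end. Pick up the carton and tilt its open end down until the torch slides part-way out (the bench can stop it), then lay the carton flat on the bench, grip the torch by its exposed end while its tail is still inside, draw it out and lay it down flat in the white tray without dropping it. Leave the empty carton lying flat on the bench and do not shift the tape roll.

Things in the scene. Friction and masses are not known exactly. Their poses are not given: they have to be found in the camera images.
- carton_center (a point): Centre of the loose cardboard carton: rigid square tube, 170 long, 54x54 mm outside, walls 4 mm, 0.12 kg, lying with this point 27 mm above the bench. x runs along it from the open end (-x, 85 mm away, facing roughly away from the robot) to the closed end (+x, 85 mm), z up. Inside 46x46, 166 deep. A 16 mm slot in its top, from the open end to 60 mm short of the closed end, shows the torch.
- torch_center (a point): Centre (on the axis) of the loose black torch in the carton, 125 mm long, 0.22 kg; x from head (-x) to tail, as the carton's. Head octagonal, 40 mm wide, 42 long; barrel 30 round; tail cap octagonal, 40 wide, 18 long. Lies on the carton's bottom wall, axis 24 mm above its underside, head 26 to 39 mm inside. Slides once the carton tilts past 20-26 degrees; a head far out on the bench may skid on.
- tray: White plastic open tray, fixed to the bench on the other side of the tape roll from the carton, 240 mm (x) x 170 mm (y) outside, 45 mm high, walls and floor 5 mm; origin at the centre of its underside on the bench, z up.
- tape: Loose roll standing on its flat side between tray and carton, 90 mm across, 48 mm high; origin at the centre of its underside. Leave it alone.
There are look-alikes about, which are no part of the job. Leave any blue or green look-alike of the part that bears torch_center alone.

How it is judged:
By the outcome, as a careful person would: the job done as asked, in the order asked, and still so for the second after the job is handed in, with the robot touching nothing.
It also fails if it takes over 64 s, if anything falls off the work surface, if the arm or the gripper's body presses on something with over 40 N, if the wrist force passes 120 N, or if a joint passes its speed limit or range.

## Working session

There is one attempt and no reset: what is moved stays moved. The work goes in short steps, Python scripts to look and compute and a shell command to move; the robot and the scene stay as the last step left them, time stands still between calls to the robot, and variables do not carry over. Pictures are saved under pics/ and viewed, at most 13 in all, crops included, and the job is handed in when it is done.

```bash
mkdir -p pics; ls; cat > h.py <<'E'
import numpy as np, cv2
from scipy.spatial.transform import Rotation as R
from station import sense, eyes, workorder, manip
def save(n,f):
    im=eyes.snapshot(n); cv2.imwrite('pics/'+f,im[:,:,::-1]); return im
def ray(n,u,v,c=None):
    c=c or eyes.camera_params(n); M=R.from_rotvec(c['rvec']).as_matrix(); t=np.array(c['tvec'])
    x=(u-c['cx'])/c['fx']; y=(v-c['cy'])/c['fy']
    if n=='wrist':
        th=np.hypot(x,y); s=np.sin(th)/max(th,1e-9); d=np.array([x*s,y*s,np.cos(th)])
    else: d=np.array([x,y,1.])
    return -M.T@t, M.T@d
def at(n,u,v,z,c=None):
    o,d=ray(n,u,v,c); return o+d*(z-o[2])/d[2]
E
python3 - <<'E'
from h import *
a=save('top','a.png'); b=save('scene','b.png')
cv2.imwrite('pics/top.png',cv2.resize(a[:,:,::-1],(800,600)))
s=sense(); print(s)
for n in('top','scene'): print(eyes.camera_params(n))
E
```

```text
pics
{'t': 0.1, 'q': array([-1.31953799e+00,  5.28367503e-01,  1.43373388e+00, -1.22898678e-05,
        1.18142258e+00, -1.78523565e-01]), 'qd': array([-0.00175113, -0.00213587, -0.0013313 ,  0.0005338 , -0.00092197,
       -0.00045061]), 'tau': array([-5.67272746e-04, -4.43303347e+01, -1.78587395e+01, -1.75158993e-04,
        3.87638443e-03, -8.65059832e-06]), 'tcp_pos': array([ 0.26030771, -0.5676735 ,  0.30304766]), 'tool_rot': array([ 9.76998699e-01,  2.13243076e-01, -4.07895109e-05, -9.64808416e-04]), 'force': array([-0.1823782 ,  0.651557  , -0.06412734]), 'ft_torque': array([ 0.02780705,  0.0010217 , -0.05222259]), 'gripper_force': 0.0, 'finger_gap': 1.001775646239606}
{'fx': 390.0290081509791, 'fy': 390.0290081509791, 'cx': 278.0687589008196, 'cy': 215.58854287326054, 'rvec': array([ 2.16284625, -2.15864478,  0.10477137]), 'tvec': array([0.01572812, 0.41710496, 0.66591312])}
{'fx': 531.474227383441, 'fy': 531.474227383441, 'cx': 282.3004412530922, 'cy': 205.88055779941703, 'rvec': array([ 0.76325664,  2.64212456, -1.07518186]), 'tvec': array([ 0.3688073 , -0.12991222,  1.23323717])}
```

View pics/top.png

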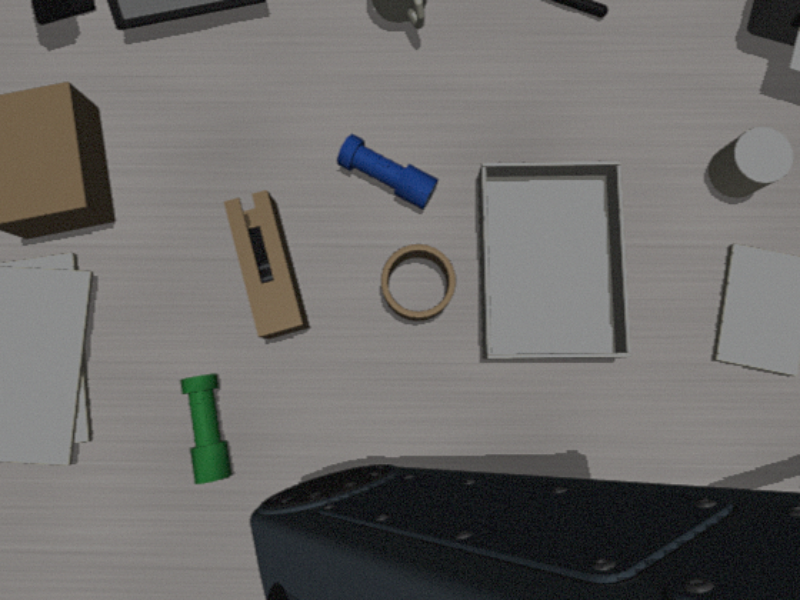

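View pics/b.png

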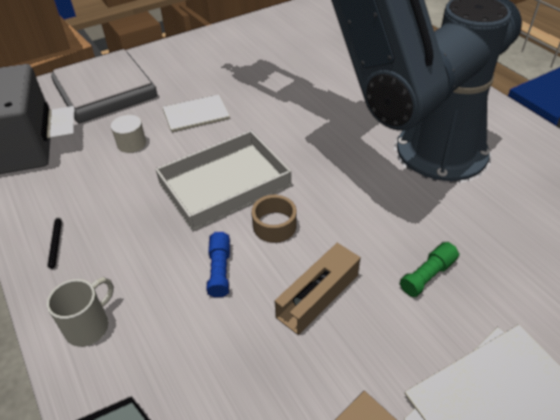

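The top view shows the carton's top face with corners (226,200), (267,192), (303,325) and (262,337) in the 800 px picture, open end up. The black torch shows in the slot at about (260,253). The tape is centred at (419,282) and the tray spans (482,163) to (627,357). The blue and green torches are decoys.

```bash
python3 - <<'E'
from h import *
c=eyes.camera_params('top')
P=lambda u,v,z: at('top',u*.7,v*.7,z,c)
q=[P(*p,.054) for p in [(226,200),(267,192),(303,325),(262,337)]]
for p in q: print(p.round(4))
o=(q[0]+q[1])/2; k=(q[2]+q[3])/2; d=k-o
print('center',(o+k)/2,'len',np.linalg.norm(d),'w',np.linalg.norm(q[0]-q[1]),np.linalg.norm(q[2]-q[3]),'yaw',np.degrees(np.arctan2(d[1],d[0])))
print('torch vis ends',P(254,228,.04),P(266,281,.04))
print('tray',[P(*p,.045).round(3) for p in [(482,163),(619,163),(627,357),(486,357)]])
print('tape',P(419,282,.048),P(382,282,.048),P(456,282,.048))
print('blue',P(388,172,.02))
im=cv2.imread('pics/a.png'); cv2.imwrite('pics/c.png',cv2.resize(im[120:250,140:240],None,fx=5,fy=5,interpolation=2)[:600])
s=sense(); print(R.from_quat(s['tool_rot']).as_matrix().round(3))
c=eyes.camera_params('wrist');print(c)
E
```

```text
[0.5447 0.2235 0.054 ]
[0.5546 0.1741 0.054 ]
[0.3934 0.1271 0.054 ]
[0.3791 0.1751 0.054 ]
center [0.46793152 0.17493309 0.054     ] len 0.1701562502284866 w 0.05038626422595452 0.05005790410028044 yaw -163.72815052355764
torch vis ends [0.51365307 0.1923396  0.04      ] [0.44791896 0.1757399  0.04      ]
tray [array([ 0.594, -0.087,  0.045]), array([ 0.594, -0.255,  0.045]), array([ 0.357, -0.255,  0.045]), array([ 0.357, -0.089,  0.045])]
tape [ 0.44560156 -0.00967695  0.048     ] [0.44556445 0.0345689  0.048     ] [ 0.44563861 -0.0538583   0.048     ]
blue [0.59164272 0.02878643 0.02      ]
[[ 0.909  0.417 -0.   ]
 [ 0.417 -0.909  0.002]
 [ 0.    -0.002 -1.   ]]
{'fx': 325.19226210127806, 'fy': 325.19226210127806, 'cx': 275.50326322182195, 'cy': 207.23893075157758, 'rvec': array([-2.40653932,  1.54617198,  0.25349978]), 'tvec': array([-0.62288346, -0.03925568,  0.38125692])}
```

View pics/c.png

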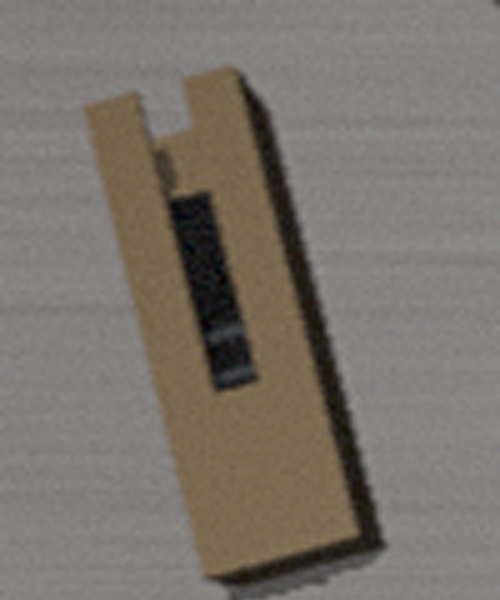

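The carton's centre is near (0.468, 0.175), with the open end pointing at a yaw of +16.3°. Its measured length of 170 mm matches. The torch head is about 36 mm inside, which also fits. I'll move above it next.

```bash
cat >> h.py <<'E'
def togo(pos,yaw,tilt=0):
    """remaining TCP shift (cm, tool axes) and turn (deg) to TCP pos, tool x at yaw, tool pitched about its y by tilt deg"""
    s=sense(); Rn=R.from_quat(s['tool_rot'])
    Rt=R.from_euler('z',yaw,degrees=True)*R.from_euler('x',180,degrees=True)*R.from_euler('y',tilt,degrees=True)
    print('t',round(s['t'],2),'tcp',s['tcp_pos'].round(4),'shift cm',(Rn.inv().apply(np.array(pos)-s['tcp_pos'])*100).round(2),'turn',np.degrees((Rn.inv()*Rt).as_rotvec()).round(2),'F',s['force'].round(1),'gap',round(s['finger_gap'],3),'grip',round(s['gripper_force'],1))
E
python3 -m inch '[{"dx":2,"dy":-2.3},{"dx":3.6,"dy":-4.2},{"dx":3.6,"dy":-4.2},{"dx":3.6,"dy":-4.2},{"dx":3.6,"dy":-4.2},{"dx":3.6,"dy":-4.2},{"dx":3.6,"dy":-4.2},{"dx":3.6,"dy":-4.2},{"dx":3.6,"dy":-4.2},{"dx":3.6,"dy":-4.2}]' 1 60
python3 -m inch '[{"dx":3.6,"dy":-4.2},{"dx":3.6,"dy":-4.2},{"dx":3.6,"dy":-4.2},{"dx":2,"dy":-2.5},{"dx":1,"dy":-1},{"wz":4},{"wz":4.3},{}]'
python3 - <<'E'
from h import *
print(manip.tips_ahead)
togo((.468,.175,.081),16.3)
save('wrist','w1.png')
s=sense();print(s['q'])
E
```

```text
0.0726
t 0.1 tcp [ 0.2603 -0.5677  0.303 ] shift cm [ 49.82 -58.82  22.33] turn [-0.11 -0.01  8.32] F [-0.2  0.7 -0.1] gap 1.002 grip 0.0
[-1.31947654e+00  5.28267102e-01  1.43362282e+00  1.20266687e-05
  1.18140549e+00 -1.78496366e-01]invalid input at $[0]: expected keys dx, dy, dz, wx, wy, wz
invalid input at $[0]: expected keys dx, dy, dz, wx, wy, wz
```

View pics/w1.png

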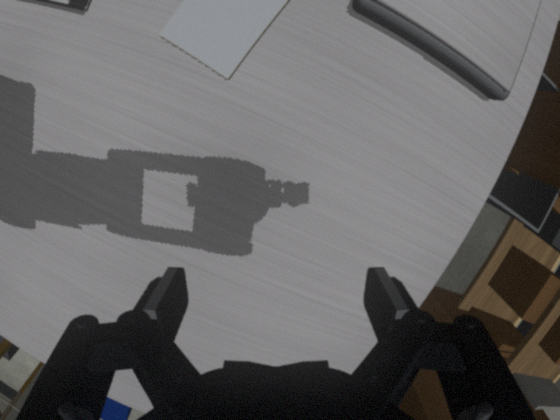

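The wrist view shows the fingers at about (175,290) and (385,290) over bare bench, so the arm hasn't moved: each row needs all six keys.

```bash

python3 -m inch '[{"dx":2,"dy":-2.3,"dz":0,"wx":0,"wy":0,"wz":0},{"dx":3.6,"dy":-4.2,"dz":0,"wx":0,"wy":0,"wz":0},{"dx":3.6,"dy":-4.2,"dz":0,"wx":0,"wy":0,"wz":0},{"dx":3.6,"dy":-4.2,"dz":0,"wx":0,"wy":0,"wz":0},{"dx":3.6,"dy":-4.2,"dz":0,"wx":0,"wy":0,"wz":0},{"dx":3.6,"dy":-4.2,"dz":0,"wx":0,"wy":0,"wz":0},{"dx":3.6,"dy":-4.2,"dz":0,"wx":0,"wy":0,"wz":0},{"dx":3.6,"dy":-4.2,"dz":0,"wx":0,"wy":0,"wz":0},{"dx":3.6,"dy":-4.2,"dz":0,"wx":0,"wy":0,"wz":0},{"dx":3.6,"dy":-4.2,"dz":0,"wx":0,"wy":0,"wz":0}]' 1 60
python3 -m inch '[{"dx":3.6,"dy":-4.2,"dz":0,"wx":0,"wy":0,"wz":0},{"dx":3.6,"dy":-4.2,"dz":0,"wx":0,"wy":0,"wz":0},{"dx":3.6,"dy":-4.2,"dz":0,"wx":0,"wy":0,"wz":0},{"dx":2.6,"dy":-3.5,"dz":0,"wx":0,"wy":0,"wz":0},{"dx":1.4,"dy":-2.6,"dz":0,"wx":0,"wy":0,"wz":4},{"dx":0,"dy":0,"dz":0,"wx":0,"wy":0,"wz":4.3},{"dx":0,"dy":0,"dz":0,"wx":0,"wy":0,"wz":0}]'
python3 - <<'E'
from h import *
togo((.468,.175,.081),16.3)
save('wrist','w2.png')
s=sense();print(s['q'])
E
```

```text
t: 1.4
tcp_pos: [0.4064, -0.0586, 0.304]
tool_rot: [0.977, 0.213, 0.0, 0.0]
force: [0.3, -0.2, -0.6]
finger_gap: 1.001
gripper_force: 0.0
t: 2.28
tcp_pos: [0.4624, 0.1718, 0.3037]
tool_rot: [0.99, 0.143, -0.0, 0.0]
force: [-0.1, 0.2, -0.4]
finger_gap: 1.003
gripper_force: 0.0
t 2.27 tcp [0.4624 0.1718 0.3037] shift cm [ 0.64 -0.15 22.27] turn [-0.    0.04  0.13] F [-0.1  0.2 -0.4] gap 1.003 grip 0.0
[ 1.28089251e-01  3.51603658e-01  1.75615660e+00 -8.08386092e-05
  1.03439752e+00  1.41243250e+00]
```

View pics/w2.png

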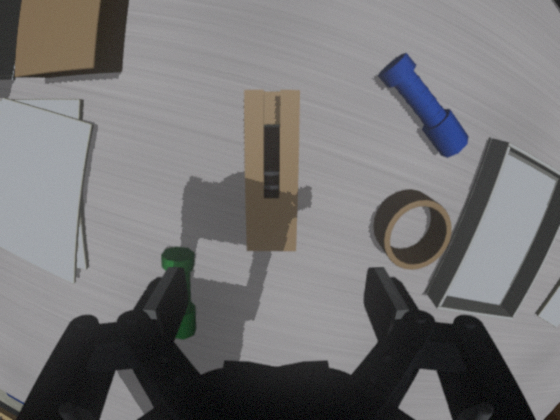

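The wrist view shows the carton upright in the frame, with its top face from (245,90) to (299,90) at the open end and (247,250) to (297,250) at the closed end. I'll check this against the top camera.

```bash
python3 - <<'E'
from h import *
c=eyes.camera_params('wrist')
q=[at('wrist',u,v,.054,c) for u,v in [(245,90),(299,90),(297,250),(247,250)]]
o=(q[0]+q[1])/2; k=(q[2]+q[3])/2; d=o-k
print((o+k)/2,np.linalg.norm(d),[np.linalg.norm(q[i]-q[i+1]) for i in(0,2)],np.degrees(np.arctan2(d[1],d[0])))
E
```

```text
[0.47106875 0.17897583 0.054     ] 0.1685565714620937 [np.float64(0.05208754831012285), np.float64(0.05466547926094061)] 16.179280522900708
```

```bash

python3 -m inch '[{"dx":0.78,"dy":-0.3,"dz":2,"wx":0,"wy":0,"wz":0},{"dx":0,"dy":0,"dz":4,"wx":0,"wy":0,"wz":0},{"dx":0,"dy":0,"dz":4,"wx":0,"wy":0,"wz":0},{"dx":0,"dy":0,"dz":4,"wx":0,"wy":0,"wz":0},{"dx":0,"dy":0,"dz":3.5,"wx":0,"wy":0,"wz":0},{"dx":0,"dy":0,"dz":2.5,"wx":0,"wy":0,"wz":0},{"dx":0,"dy":0,"dz":1.7,"wx":0,"wy":0,"wz":0},{"dx":0,"dy":0,"dz":0.8,"wx":0,"wy":0,"wz":0},{"dx":0,"dy":0,"dz":0,"wx":0,"wy":0,"wz":0}]'
python3 -m inch '[{"dx":0,"dy":0,"dz":0,"wx":0,"wy":0,"wz":0},{"dx":0,"dy":0,"dz":0,"wx":0,"wy":0,"wz":0},{"dx":0,"dy":0,"dz":0,"wx":0,"wy":0,"wz":0},{"dx":0,"dy":0,"dz":0,"wx":0,"wy":0,"wz":0},{"dx":0,"dy":0,"dz":0,"wx":0,"wy":0,"wz":0},{"dx":0,"dy":0,"dz":0,"wx":0,"wy":0,"wz":0}]' 0.4 70
python3 -c "
from h import *
togo((.469,.177,.16),16.2)"
```

```text
t: 3.45
tcp_pos: [0.4694, 0.1761, 0.0787]
tool_rot: [0.99, 0.142, -0.0, 0.0]
force: [0.8, -0.5, 0.4]
finger_gap: 1.003
gripper_force: 0.0
t: 4.2
tcp_pos: [0.4698, 0.1767, 0.0799]
tool_rot: [0.99, 0.142, 0.001, -0.0]
force: [-0.0, 1.2, 7.0]
finger_gap: 0.626
gripper_force: 74.6
t 4.2 tcp [0.4698 0.1767 0.0799] shift cm [-0.05 -0.05 -8.01] turn [ 0.   -0.1   0.11] F [-0.   1.2  7. ] gap 0.626 grip 74.6
```

```bash

python3 -m inch '[{"dx":0,"dy":0,"dz":-1,"wx":0,"wy":0,"wz":0},{"dx":0,"dy":0,"dz":-2,"wx":0,"wy":0,"wz":0},{"dx":0,"dy":0,"dz":-2,"wx":0,"wy":0,"wz":0},{"dx":0,"dy":0,"dz":-0.7,"wx":0,"wy":0,"wz":0},{"dx":0.28,"dy":0,"dz":0.01,"wx":0,"wy":-3,"wz":0},{"dx":0.28,"dy":0,"dz":0.01,"wx":0,"wy":-3,"wz":0},{"dx":0.28,"dy":0,"dz":0.01,"wx":0,"wy":-3,"wz":0},{"dx":0.28,"dy":0,"dz":0.01,"wx":0,"wy":-3,"wz":0},{"dx":0.28,"dy":0,"dz":0.01,"wx":0,"wy":-3,"wz":0},{"dx":0,"dy":0,"dz":0,"wx":0,"wy":0,"wz":0}]'
python3 - <<'E'
from h import *
s=sense();Rn=R.from_quat(s['tool_rot']);print('centre',s['tcp_pos']+Rn.apply([0,0,.053]),'x axis',Rn.as_matrix()[:,0], s['gripper_force'],s['finger_gap'])
E
```

```text
t: 5.45
tcp_pos: [0.4832, 0.1805, 0.1333]
tool_rot: [0.981, 0.141, -0.129, 0.018]
force: [-0.2, -0.8, -3.0]
finger_gap: 0.619
gripper_force: 74.4
centre [0.47012892 0.17662213 0.0820613 ] x axis [ 0.92719437  0.27168496 -0.25787182] 74.36573266983032 0.619333792481553
```

```bash

python3 -m inch '[{"dx":0.28,"dy":0,"dz":0.01,"wx":0,"wy":-3,"wz":0},{"dx":0.28,"dy":0,"dz":0.01,"wx":0,"wy":-3,"wz":0},{"dx":0.28,"dy":0,"dz":0.01,"wx":0,"wy":-3,"wz":0},{"dx":0.19,"dy":0,"dz":0,"wx":0,"wy":-2,"wz":0},{"dx":0.19,"dy":0,"dz":0,"wx":0,"wy":-2,"wz":0},{"dx":0.19,"dy":0,"dz":0,"wx":0,"wy":-2,"wz":0},{"dx":0,"dy":0,"dz":0,"wx":0,"wy":0,"wz":0},{"dx":0,"dy":0,"dz":0,"wx":0,"wy":0,"wz":0},{"dx":0,"dy":0,"dz":0,"wx":0,"wy":0,"wz":0},{"dx":0,"dy":0,"dz":0,"wx":0,"wy":0,"wz":0}]'
python3 - <<'E'
from h import *
s=sense();Rn=R.from_quat(s['tool_rot']);print('centre',s['tcp_pos']+Rn.apply([0,0,.053]),'x axis',Rn.as_matrix()[:,0], s['gripper_force'],s['finger_gap'])
a=save('scene','s2.png'); b=save('wrist','w3.png'); t=save('top','t3.png')
cv2.imwrite('pics/m.png',np.hstack([cv2.resize(a[170:370,220:420],(400,400)),b[0:400,140:480][:,:,:]])[:,:,::-1])
E
```

```text
t: 6.7
tcp_pos: [0.4948, 0.184, 0.1289]
tool_rot: [0.956, 0.137, -0.256, 0.037]
force: [-0.7, 0.2, -1.7]
finger_gap: 0.62
gripper_force: 74.4
centre [0.46941451 0.17650984 0.08302569] x axis [ 0.83109542  0.24341796 -0.5000281 ] 74.39702153205872 0.6204078663160374
```

View pics/m.png

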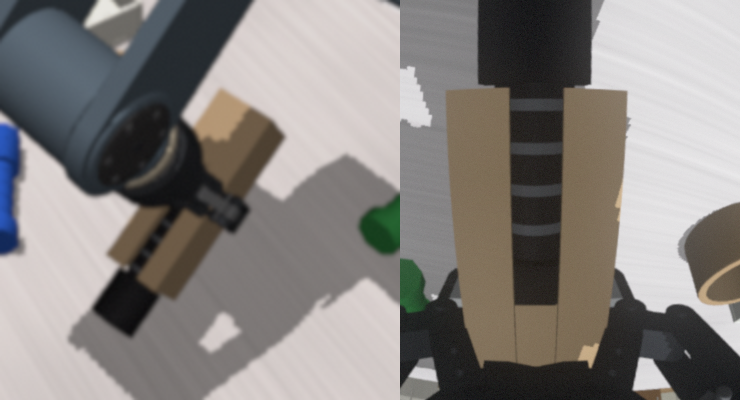

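The torch slid out and the bench stopped it. In the wrist half, the head covers rows 0–87 beyond the carton's mouth, with the tail still inside. Next I'll lay the carton flat, pivoting about the head's contact point so the torch doesn't shift.

```bash

python3 -m inch '[{"dx":-0.38,"dy":0,"dz":0.68,"wx":0,"wy":3,"wz":0},{"dx":-0.38,"dy":0,"dz":0.68,"wx":0,"wy":3,"wz":0},{"dx":-0.38,"dy":0,"dz":0.68,"wx":0,"wy":3,"wz":0},{"dx":-0.38,"dy":0,"dz":0.68,"wx":0,"wy":3,"wz":0},{"dx":-0.38,"dy":0,"dz":0.6,"wx":0,"wy":3,"wz":0},{"dx":-0.38,"dy":0,"dz":0.6,"wx":0,"wy":3,"wz":0},{"dx":-0.38,"dy":0,"dz":0.58,"wx":0,"wy":3,"wz":0},{"dx":-0.38,"dy":0,"dz":0.58,"wx":0,"wy":3,"wz":0},{"dx":-0.38,"dy":0,"dz":0.55,"wx":0,"wy":3,"wz":0},{"dx":0,"dy":0,"dz":0,"wx":0,"wy":0,"wz":0}]'
python3 -c "
from h import *
togo((.469,.177,.0795),16.2)"
```

```text
t: 8.1
tcp_pos: [0.4459, 0.1697, 0.0861]
tool_rot: [0.989, 0.142, -0.027, 0.004]
force: [-0.6, -0.3, -2.5]
finger_gap: 0.624
gripper_force: 74.4
t 8.1 tcp [0.4459 0.1697 0.0861] shift cm [ 2.46 -0.05  0.52] turn [-0.02  3.17  0.12] F [-0.6 -0.3 -2.5] gap 0.624 grip 74.4
```

```bash

python3 -m inch '[{"dx":-0.15,"dy":0,"dz":0.2,"wx":0,"wy":1.6,"wz":0},{"dx":-0.15,"dy":0,"dz":0.2,"wx":0,"wy":1.5,"wz":0},{"dx":0,"dy":0,"dz":0.15,"wx":0,"wy":0,"wz":0},{"dx":0,"dy":0,"dz":0,"wx":0,"wy":0,"wz":0}]'
python3 - <<'E'
from h import *
togo((.469,.177,.0795),16.2)
b=save('wrist','w4.png')
cv2.imwrite('pics/w4c.png',b[:,100:500,::-1])
E
```

```text
t: 8.6
tcp_pos: [0.4445, 0.1691, 0.0808]
tool_rot: [0.99, 0.142, 0.001, -0.0]
force: [-1.0, 0.1, -2.7]
finger_gap: 0.627
gripper_force: 74.4
t 8.6 tcp [0.4445 0.1691 0.0808] shift cm [ 2.57 -0.07  0.13] turn [ 0.   -0.07  0.13] F [-1.   0.1 -2.7] gap 0.627 grip 74.4
```

View pics/w4c.png

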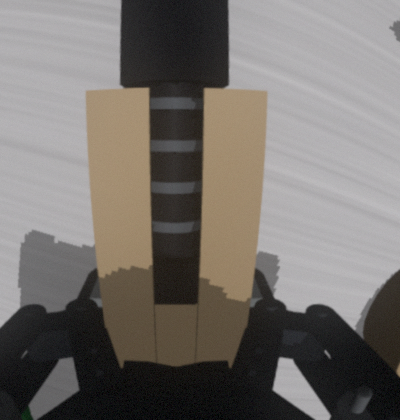

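The head spans x 121–228 px beyond the mouth at row 88, so it stayed about 43 mm out and the tail is inside. I'll set the carton down the last millimetre, release and lift.

```bash

python3 -m inch '[{"dx":0,"dy":0,"dz":0.1,"wx":0,"wy":0,"wz":0},{"dx":0,"dy":0,"dz":0,"wx":0,"wy":0,"wz":0}]'
python3 -m inch '[{"dx":0,"dy":0,"dz":0,"wx":0,"wy":0,"wz":0},{"dx":0,"dy":0,"dz":0,"wx":0,"wy":0,"wz":0},{"dx":0,"dy":0,"dz":0,"wx":0,"wy":0,"wz":0},{"dx":0,"dy":0,"dz":0,"wx":0,"wy":0,"wz":0},{"dx":0,"dy":0,"dz":-1,"wx":0,"wy":0,"wz":0},{"dx":0,"dy":0,"dz":-3,"wx":0,"wy":0,"wz":0},{"dx":0,"dy":0,"dz":-4,"wx":0,"wy":0,"wz":0},{"dx":0,"dy":0,"dz":-4,"wx":0,"wy":0,"wz":0},{"dx":0,"dy":0,"dz":-2,"wx":0,"wy":0,"wz":0},{"dx":0,"dy":0,"dz":0,"wx":0,"wy":0,"wz":0}]' 1 60
python3 - <<'E'
from h import *
togo((.552,.200,.082),16.2)
b=save('wrist','w5.png')
cv2.imwrite('pics/w5c.png',b[:,:,::-1])
E
```

```text
t: 8.9
tcp_pos: [0.4444, 0.1692, 0.0799]
tool_rot: [0.99, 0.142, 0.001, -0.0]
force: [-0.4, -0.7, -0.3]
finger_gap: 0.625
gripper_force: 74.4
t: 10.15
tcp_pos: [0.4445, 0.1691, 0.2217]
tool_rot: [0.99, 0.142, 0.003, -0.0]
force: [-0.6, -0.9, 0.1]
finger_gap: 1.007
gripper_force: 0.0
t 10.15 tcp [0.4445 0.1691 0.2217] shift cm [11.09  0.05 14.04] turn [ 0.04 -0.37  0.13] F [-0.6 -0.9  0.1] gap 1.007 grip 0.0
```

View pics/w5c.png

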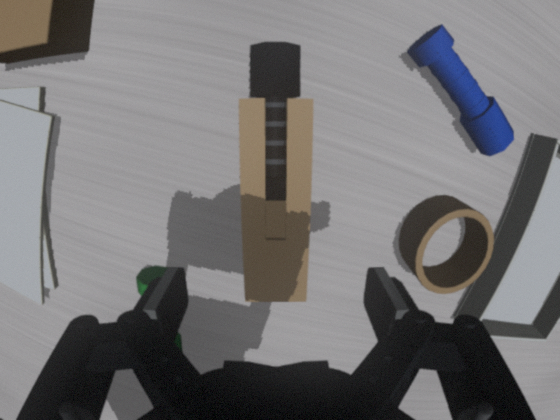

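The carton lies flat, with the torch head between (250,97) and (300,43) px. The tape and the decoys haven't been disturbed. I'll fix the grasp point.

```bash
python3 - <<'E'
from h import *
c=eyes.camera_params('wrist')
f=at('wrist',275,43,.038,c);r=at('wrist',275,97,.044,c);m=at('wrist',275,98,.054,c)
print(f,r,m,'e',np.linalg.norm((f-m)[:2]), [at('wrist',u,80,.032,c).round(4) for u in(250,300)])
u=(r-m)
d=np.array([np.cos(np.radians(16.2)),np.sin(np.radians(16.2)),0])
for b in (.014,.016): 
    g=f-b*d; print(g); togo((g[0],g[1],.082),16.2)
E
```

```text
[0.56795414 0.20678389 0.038     ] [0.52701436 0.19485022 0.044     ] [0.52612663 0.19458193 0.054     ] e 0.043570955548110066 [array([0.535 , 0.2175, 0.032 ]), array([0.5459, 0.1801, 0.032 ])]
[0.55451003 0.20287801 0.038     ]
t 10.2 tcp [0.4438 0.169  0.2205] shift cm [11.52 -0.14 13.89] turn [ 0.02 -0.2   0.13] F [-0.4 -0.3 -0.1] gap 1.002 grip 0.0
[0.55258944 0.20232003 0.038     ]
t 10.2 tcp [0.4438 0.169  0.2205] shift cm [11.32 -0.14 13.89] turn [ 0.02 -0.2   0.13] F [-0.4 -0.3 -0.1] gap 1.002 grip 0.0
```

```bash

python3 -m inch '[{"dx":3,"dy":-0.1,"dz":0,"wx":0,"wy":0,"wz":0},{"dx":4,"dy":0,"dz":0,"wx":0,"wy":0,"wz":0},{"dx":3,"dy":0,"dz":0,"wx":0,"wy":0,"wz":0},{"dx":1.35,"dy":0,"dz":1.5,"wx":0,"wy":0,"wz":0},{"dx":0,"dy":0,"dz":3,"wx":0,"wy":0,"wz":0},{"dx":0,"dy":0,"dz":3.5,"wx":0,"wy":0,"wz":0},{"dx":0,"dy":0,"dz":3,"wx":0,"wy":0,"wz":0},{"dx":0,"dy":0,"dz":2,"wx":0,"wy":0,"wz":0},{"dx":0,"dy":0,"dz":1,"wx":0,"wy":0,"wz":0},{"dx":0,"dy":0,"dz":0,"wx":0,"wy":0,"wz":0}]'
python3 -m inch '[{"dx":0,"dy":0,"dz":0,"wx":0,"wy":0,"wz":0},{"dx":0,"dy":0,"dz":0,"wx":0,"wy":0,"wz":0},{"dx":0,"dy":0,"dz":0,"wx":0,"wy":0,"wz":0},{"dx":0,"dy":0,"dz":0,"wx":0,"wy":0,"wz":0},{"dx":0,"dy":0,"dz":0,"wx":0,"wy":0,"wz":0},{"dx":0,"dy":0,"dz":0,"wx":0,"wy":0,"wz":0}]' 0.25 80
python3 -c "
from h import *
togo((.5526,.2015,.08),16.2)"
```

```text
t: 11.45
tcp_pos: [0.5514, 0.2017, 0.0786]
tool_rot: [0.99, 0.142, -0.001, -0.0]
force: [-0.1, -0.2, 0.2]
finger_gap: 1.002
gripper_force: 0.0
t: 12.2
tcp_pos: [0.5533, 0.2022, 0.0812]
tool_rot: [0.99, 0.142, 0.002, -0.0]
force: [-1.3, 0.5, 7.3]
finger_gap: 0.447
gripper_force: 80.3
t 12.2 tcp [0.5533 0.2022 0.0812] shift cm [-0.08  0.04  0.12] turn [ 0.01 -0.21  0.13] F [-1.3  0.5  7.3] gap 0.447 grip 80.3
```

```bash

python3 -m inch '[{"dx":0,"dy":0,"dz":-0.2,"wx":0,"wy":0,"wz":0},{"dx":0,"dy":0,"dz":-0.2,"wx":0,"wy":0,"wz":0},{"dx":0.5,"dy":0,"dz":0,"wx":0,"wy":0,"wz":0},{"dx":1,"dy":0,"dz":0,"wx":0,"wy":0,"wz":0},{"dx":1.5,"dy":0,"dz":0,"wx":0,"wy":0,"wz":0},{"dx":1.5,"dy":0,"dz":0,"wx":0,"wy":0,"wz":0},{"dx":1.5,"dy":0,"dz":0,"wx":0,"wy":0,"wz":0},{"dx":1.5,"dy":0,"dz":0,"wx":0,"wy":0,"wz":0},{"dx":1.5,"dy":0,"dz":0,"wx":0,"wy":0,"wz":0},{"dx":1,"dy":0,"dz":0,"wx":0,"wy":0,"wz":0}]'
python3 - <<'E'
from h import *
togo((.525,-.1715,.2),0)
a=save('scene','s6.png');b=save('wrist','w6.png')
cv2.imwrite('pics/m6.png',np.hstack([cv2.resize(a[170:370,180:380],(400,400)),b[0:400,100:500]])[:,:,::-1])
E
```

```text
t: 13.45
tcp_pos: [0.6499, 0.2303, 0.0839]
tool_rot: [0.99, 0.142, 0.001, -0.0]
force: [0.3, 0.2, -2.5]
finger_gap: 0.448
gripper_force: 80.5
t 13.45 tcp [0.6499 0.2303 0.0839] shift cm [-23.25  35.05 -11.66] turn [-0.02 -0.14 16.32] F [ 0.3  0.2 -2.5] gap 0.448 grip 80.5
```

View pics/m6.png

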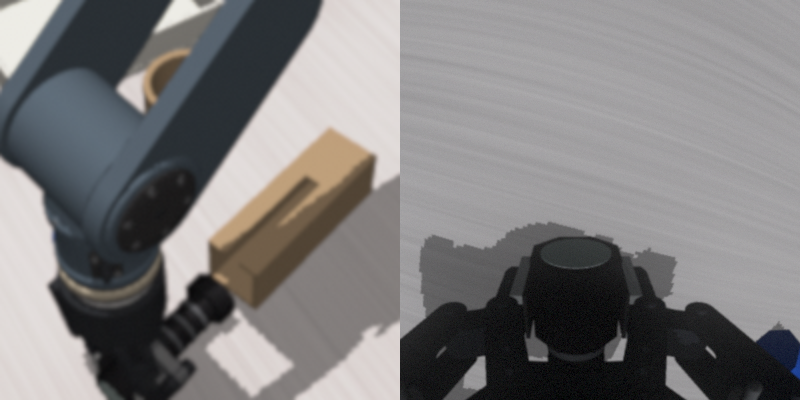

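The torch is held (−2.5 N is about its weight) and its tail is clear of the carton's mouth, which is empty and flat. I'll draw on a little more, then lift.

```bash

python3 -m inch '[{"dx":1.5,"dy":0,"dz":0,"wx":0,"wy":0,"wz":0},{"dx":1.5,"dy":0,"dz":-0.5,"wx":0,"wy":0,"wz":0},{"dx":0.5,"dy":0,"dz":-1.5,"wx":0,"wy":0,"wz":0},{"dx":0,"dy":0,"dz":-2.5,"wx":0,"wy":0,"wz":0},{"dx":0,"dy":0,"dz":-2.5,"wx":0,"wy":0,"wz":0},{"dx":0,"dy":0,"dz":-2.5,"wx":0,"wy":0,"wz":0},{"dx":0,"dy":0,"dz":-1,"wx":0,"wy":0,"wz":4},{"dx":0,"dy":0,"dz":0,"wx":0,"wy":0,"wz":6},{"dx":0,"dy":0,"dz":0,"wx":0,"wy":0,"wz":6.2},{"dx":0,"dy":0,"dz":0,"wx":0,"wy":0,"wz":0}]'
python3 -c "
from h import *
togo((.522,-.1715,.095),0)"
```

```text
t: 14.8
tcp_pos: [0.6814, 0.2397, 0.1899]
tool_rot: [1.0, 0.002, 0.001, -0.0]
force: [0.2, 0.1, -1.2]
finger_gap: 0.448
gripper_force: 80.6
t 14.8 tcp [0.6814 0.2397 0.1899] shift cm [-16.1   41.07   9.46] turn [-0.02 -0.07  0.2 ] F [ 0.2  0.1 -1.2] gap 0.448 grip 80.6
```

```bash

python3 -m inch '[{"dx":-0.7,"dy":1.8,"dz":0,"wx":0,"wy":0,"wz":0},{"dx":-1.4,"dy":3.6,"dz":0,"wx":0,"wy":0,"wz":0},{"dx":-1.9,"dy":4.9,"dz":0,"wx":0,"wy":0,"wz":0},{"dx":-1.9,"dy":4.9,"dz":0,"wx":0,"wy":0,"wz":0},{"dx":-1.9,"dy":4.9,"dz":0,"wx":0,"wy":0,"wz":0},{"dx":-1.9,"dy":4.9,"dz":0,"wx":0,"wy":0,"wz":0},{"dx":-1.9,"dy":4.9,"dz":0,"wx":0,"wy":0,"wz":0},{"dx":-1.9,"dy":4.9,"dz":0,"wx":0,"wy":0,"wz":0},{"dx":-1.8,"dy":4.3,"dz":0,"wx":0,"wy":0,"wz":0},{"dx":-0.8,"dy":2,"dz":0,"wx":0,"wy":0,"wz":0}]'
python3 -m inch '[{"dx":0,"dy":0,"dz":0,"wx":0,"wy":0,"wz":0},{"dx":0,"dy":0,"dz":0,"wx":0,"wy":0,"wz":0}]'
python3 - <<'E'
from h import *
togo((.522,-.1715,.0822),0)
a=save('scene','s7.png');t=save('top','t7.png')
cv2.imwrite('pics/m7.png',np.hstack([cv2.resize(a[120:320,100:300],(400,400)),cv2.resize(t[80:280,140:460],(400,250)).repeat(1,0)[:250] if 0 else cv2.resize(t[60:360,160:460],(400,400))])[:,:,::-1])
E
```

```text
t: 16.05
tcp_pos: [0.5199, -0.1744, 0.1892]
tool_rot: [1.0, 0.0, 0.001, -0.0]
force: [-0.2, -0.1, -2.6]
finger_gap: 0.447
gripper_force: 80.8
t: 16.3
tcp_pos: [0.5215, -0.1713, 0.189]
tool_rot: [1.0, 0.001, 0.001, -0.0]
force: [0.4, 0.7, -2.6]
finger_gap: 0.448
gripper_force: 80.8
t 16.3 tcp [ 0.5215 -0.1713  0.189 ] shift cm [ 0.04  0.03 10.68] turn [-0.05 -0.08  0.12] F [ 0.4  0.7 -2.6] gap 0.448 grip 80.8
```

View pics/m7.png

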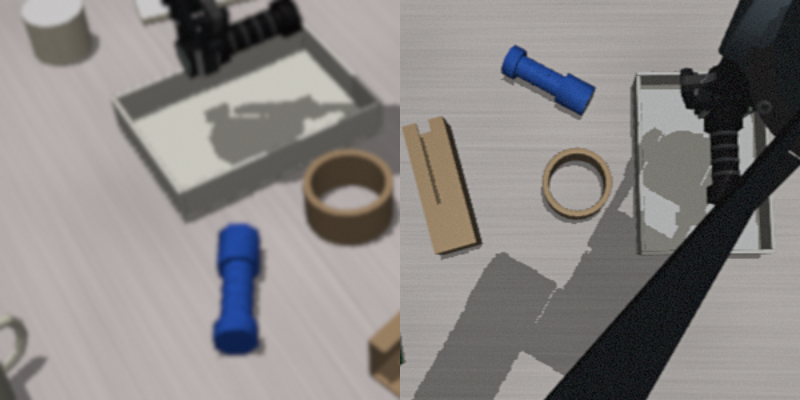

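The torch hangs level over the tray, in the right half at about (720,150) px. The carton is flat and empty, and the tape hasn't moved. I'll lower it.

```bash

python3 -m inch '[{"dx":0,"dy":0,"dz":1.5,"wx":0,"wy":0,"wz":0},{"dx":0,"dy":0,"dz":2.5,"wx":0,"wy":0,"wz":0},{"dx":0,"dy":0,"dz":2.5,"wx":0,"wy":0,"wz":0},{"dx":0,"dy":0,"dz":1.7,"wx":0,"wy":0,"wz":0},{"dx":0,"dy":0,"dz":1,"wx":0,"wy":0,"wz":0},{"dx":0,"dy":0,"dz":0.6,"wx":0,"wy":0,"wz":0},{"dx":0,"dy":0,"dz":0.4,"wx":0,"wy":0,"wz":0},{"dx":0,"dy":0,"dz":0.3,"wx":0,"wy":0,"wz":0},{"dx":0,"dy":0,"dz":0.1,"wx":0,"wy":0,"wz":0},{"dx":0,"dy":0,"dz":0,"wx":0,"wy":0,"wz":0}]'
python3 -c "
from h import *
togo((.522,-.1715,.0822),0)"
```

```text
t: 17.65
tcp_pos: [0.5223, -0.1716, 0.0859]
tool_rot: [1.0, 0.001, 0.002, 0.0]
force: [-4.7, 1.4, 16.7]
finger_gap: 0.452
gripper_force: 83.4
t 17.65 tcp [ 0.5223 -0.1716  0.0859] shift cm [-0.04 -0.01  0.37] turn [ 0.04 -0.2   0.14] F [-4.7  1.4 16.7] gap 0.452 grip 83.4
```

```bash

python3 -m inch '[{"dx":0,"dy":0,"dz":0.15,"wx":0,"wy":0,"wz":0},{"dx":0,"dy":0,"dz":0,"wx":0,"wy":0,"wz":0},{"dx":0,"dy":0,"dz":0,"wx":0,"wy":0,"wz":0}]' - 40
python3 - <<'E'
from h import *
togo((.522,-.1715,.0822),0)
a=save('scene','s8.png')
cv2.imwrite('pics/m8.png',cv2.resize(a[130:230,150:300],(750,500),interpolation=2)[:,:,::-1])
E
```

```text
t: 18.02
tcp_pos: [0.5223, -0.1716, 0.0858]
tool_rot: [1.0, 0.001, 0.002, 0.0]
force: [-5.8, 3.1, 27.4]
finger_gap: 0.449
gripper_force: 84.7
t 18.02 tcp [ 0.5223 -0.1716  0.0858] shift cm [-0.03 -0.01  0.36] turn [ 0.05 -0.22  0.15] F [-5.8  3.1 27.4] gap 0.449 grip 84.7
```

View pics/m8.png

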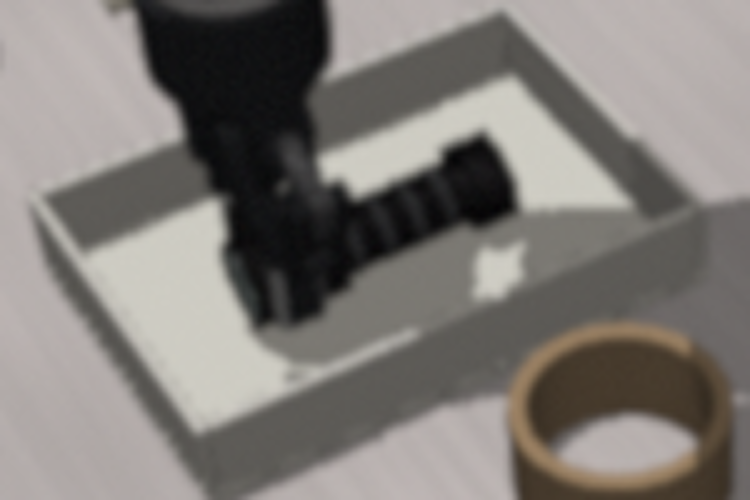

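The torch is down in the tray, on its floor from (260,290) to (490,190) px. I'll ease off the preload, open and retreat.

```bash

python3 -m inch '[{"dx":0,"dy":0,"dz":-0.15,"wx":0,"wy":0,"wz":0},{"dx":0,"dy":0,"dz":-0.15,"wx":0,"wy":0,"wz":0},{"dx":0,"dy":0,"dz":0,"wx":0,"wy":0,"wz":0}]'
python3 -m inch '[{"dx":0,"dy":0,"dz":0,"wx":0,"wy":0,"wz":0},{"dx":0,"dy":0,"dz":0,"wx":0,"wy":0,"wz":0},{"dx":0,"dy":0,"dz":0,"wx":0,"wy":0,"wz":0},{"dx":0,"dy":0,"dz":0,"wx":0,"wy":0,"wz":0},{"dx":0,"dy":0,"dz":-1,"wx":0,"wy":0,"wz":0},{"dx":0,"dy":0,"dz":-2,"wx":0,"wy":0,"wz":0},{"dx":0,"dy":0,"dz":-4,"wx":0,"wy":0,"wz":0},{"dx":0,"dy":0,"dz":-4,"wx":0,"wy":0,"wz":0},{"dx":0,"dy":0,"dz":-4,"wx":0,"wy":0,"wz":0},{"dx":0,"dy":0,"dz":0,"wx":0,"wy":0,"wz":0}]' 0.85
python3 -m inch '[{"dx":0,"dy":0,"dz":0,"wx":0,"wy":0,"wz":0},{"dx":0,"dy":0,"dz":0,"wx":0,"wy":0,"wz":0},{"dx":0,"dy":0,"dz":0,"wx":0,"wy":0,"wz":0},{"dx":0,"dy":0,"dz":0,"wx":0,"wy":0,"wz":0}]'
python3 - <<'E'
from h import *
a=save('scene','s9.png')
cv2.imwrite('pics/m9.png',cv2.resize(a[110:350,130:450],(800,600),interpolation=2)[:,:,::-1])
E
```

```text
t: 18.45
tcp_pos: [0.5224, -0.1716, 0.086]
tool_rot: [1.0, 0.001, 0.001, 0.0]
force: [-2.6, 0.8, 11.5]
finger_gap: 0.448
gripper_force: 82.4
t: 19.7
tcp_pos: [0.5235, -0.1723, 0.2381]
tool_rot: [1.0, 0.001, 0.004, 0.002]
force: [-0.4, -0.5, -0.3]
finger_gap: 0.853
gripper_force: 0.0
t: 20.2
tcp_pos: [0.5217, -0.1714, 0.2334]
tool_rot: [1.0, 0.001, 0.0, -0.001]
force: [-0.2, -0.6, -0.3]
finger_gap: 0.852
gripper_force: 0.0
```

View pics/m9.png

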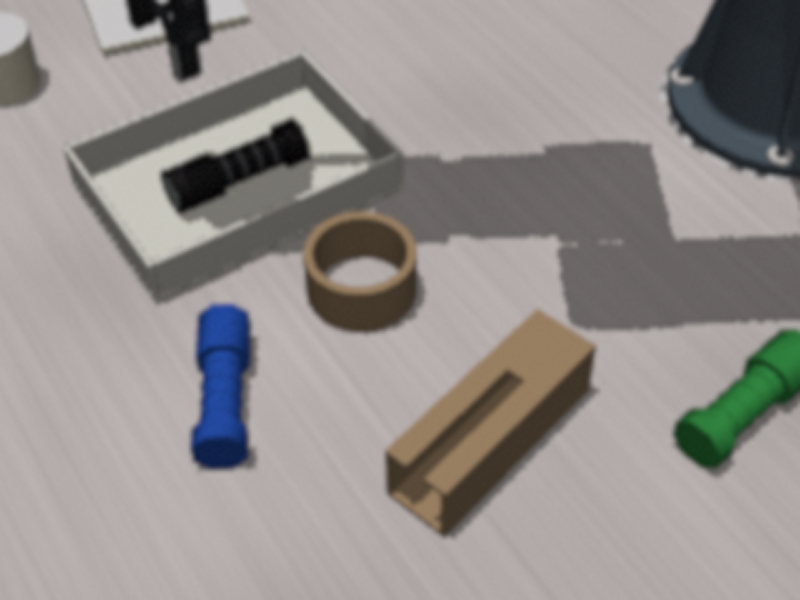

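The black torch lies flat in the tray at about (235,165) px, the empty carton is flat at (490,420), the tape is unmoved and the gripper is clear.

```bash
python3 -c "
from station import workorder
print(workorder.sign_off())"
```

```text
the job is handed in; nothing more can be done
None
```

The job is handed in at about 20 s of the 64 s: the torch lies flat in the white tray, the empty carton lies flat on the bench, and the tape roll and both look-alikes were left alone.

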